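# Slide a filter along the rail into the photometer pocket

## Task

Using fingertips only, load the amber filter into the photometer stage: first push it across the white plate squarely up against the long dark steel rail, roughly opposite where it lies and before it gets near the pocket, then keep it against the rail and slide it along into the corner pocket until it is fully home, touching both the rail and the end stop. Never lift or tip the filter, leave the blue filter, the jar and the flask where they stand, and finish with the hand clear.

Things in the scene. Friction and masses are not known exactly. Their poses are not given: they have to be found in the camera images.
- stage: Photometer stage, fixed: white plate 190 (x) by 350 (y) mm, 8 mm thick. Origin at the centre of its underside, z up; filters slide on its top, z = 8 mm. Turned up to 0.3 rad on the table. Along its +x side runs a dark steel rail, at its +y end a corner pocket between rail, end stop and a blue keeper lip; these rise 10 mm above the plate's top (to z = 18 mm), lower than a filter.
- rail (a point): Middle of the rail's inner face (which looks to the stage's -x) at its foot: (65, 0, 8) mm in the stage's frame. The face runs from y = -170 to 165 mm; the steel rail is 12 mm wide. Axes as the stage's.
- stop (a point): On the end stop's face (which looks to the stage's -y), at its foot: (43, 150, 8) mm in the stage's frame. Dark steel bar across x = 5 to 77 mm, 15 mm thick. Beyond it is a fixed blue reading head, x = -75 to 75, y = 180 to 260 mm, 40 mm tall above the table.
- keeper (a point): On the blue keeper lip's inner face (which looks to the rail), at its foot: (17.5, 132, 8) mm in the stage's frame. Lip 12 mm wide, y = 115 to 150 mm, with an entry flared away from the rail, y = 97 to 119 mm, reaching out to about x = 0. The pocket is 47.5 mm wide between lip and rail, open towards -y.
- pocket (a point): Where the centre of the filter's underside lies when fully home: (43, 128, 8) mm in the stage's frame, marked by a dark round light port 26 mm across. Axes as the stage's.
- amber_filter: Amber filter, loose: black square frame 44 by 44 mm, 13 mm tall, flat round orange window 35 mm across in its top, about 60 g. Top 3 mm above the rail's. Origin at the centre of its underside, x and y square to its sides. Starts on the plate 73 to 103 mm off its place against the rail, up to 0.35 rad from square. Slippery on the plate; a fingertip pressed on its top drags it, and its sides can be pushed.
- blue_filter: Blue filter, a bystander: the same frame with a blue window, also loose on the plate; it and the amber one may start in either of two places along the plate, 100 mm or more apart along y, both clear of the lane along the rail. Origin at the centre of its underside.
- jar: Brown glass jar with a yellow cap, a bystander, 52 mm across, 75 mm tall, standing on the table beyond the rail. Origin at the centre of its underside.
- flask: Stoppered conical glass flask, a bystander, 68 mm across, 91 mm tall, standing on the table off the plate's -y end. Origin at the centre of its underside.
There are look-alikes about, which are no part of the job. Leave any turquoise or yellow look-alike of the amber_filter alone.

How it is judged:
On the way:
1. the amber filter is squarely against the rail (within 4 mm and 0.1 rad) while still at least 60 mm short of home (x of amber_filter in the frame of stage above 0.039 m and angle between the x axis of amber_filter and the x axis of stage, either way round below 0.1 rad and y of amber_filter in the frame of stage below 0.068 m), for 0.1 s.
At the end, for the whole second after the job is handed in: The amber filter lies flat and still in the corner pocket, within 2.5 mm of both the rail and the end stop and within 0.06 rad of square (x of amber_filter in the frame of stage above 0.0405 m and y of amber_filter in the frame of stage above 0.1255 m and z of amber_filter in the frame of stage below 0.01 m and angle between the x axis of amber_filter and the x axis of stage, either way round below 0.06 rad and linear speed of amber_filter below 0.01 m/s); the robot touches nothing.
It fails at once if the amber filter is lifted more than 5 mm off the plate (z of amber_filter in the frame of stage above 0.013 m).
It fails at once if the amber filter is tipped by more than 0.25 rad (angle between amber_filter's own z axis and vertical above 0.25 rad).
It fails at once if the amber filter is more than 8 mm off the rail on the last 60 mm before home (x of amber_filter in the frame of stage below 0.035 m and y of amber_filter in the frame of stage above 0.068 m).
It fails at once if the blue filter, the jar or the flask is moved more than 15 mm (distance of any of blue_filter, jar, flask from where it was at the start of the episode above 0.015 m).
It also fails if it takes over 51 s, if anything falls off the work surface, if the arm or the gripper's body presses on something with over 40 N, if the wrist force passes 120 N, or if a joint passes its speed limit or range.

## Robot

A 6-joint arm with a two-finger parallel gripper is mounted at the origin on the work surface. World frame = base frame: x ahead of the robot, y to its left, z up, the work surface at z = 0. Lengths are in m, angles in rad, forces in N, time in s.
With the tool pointing down it reaches from about 0.425 to 0.95 m from the base axis. Payload 3.5 kg.
Tool frame: the origin (TCP) lies midway between the tips of the shut fingers; the grasp point (between the pads) lies grasp_offset behind it (grasp_offset is the distance from the TCP to the grasp point, in m); z points along the fingers, y is the direction in which the jaws open and shut (so a half turn about z gives the same grasp; the last joint's range is limited). The gripper opens to 85 mm and grips with 20 to 120 N. Pads are 22 mm wide; open, the fingers measure 114 mm over their backs; the gripper's body (76 mm by 85 mm) begins 54 mm behind the grasp point. The pads swing forward as they close: fully open they stand 13 mm farther back than shut.
Start: joints at [0.997, 0.286, 1.577, -0, 1.279, -0.15], TCP at [0.278, 0.615, 0.231] pointing down, gripper open.
Joint ranges: [-2.77, 2.77], [-0.9, 2.22], [0.21, 2.48], [-1.53, 4.67], [0.24, 2.81], [-2.84, 2.84]. Speed limits (rad/s): [2.79, 2.79, 3.14, 3.14, 3.14, 3.14].

## Interface

Orientations are given as a unit quaternion [x, y, z, w].
In Python, from plant import * gives the robot as it stands.
- The arm moves only by the tool jog_arm, never from a script. Its argument "targets" is text: rows parted by semicolons, each of 7 numbers parted by spaces: the shift along the world's x, y, z in mm, then the turn, a rotation vector about the world's x, y, z in degrees, then the gripper's target within -1 to 1 (fully open at 1, half-way at 0, shut at -1). A call has 1 to 10 rows; each row shifts and turns the pose as measured when the row begins; what a row does not reach is not made up. A row lasts 1/12 s, in which the tool goes at most 41.7 mm and 7.16 degrees, less where a joint would pass 70% of its speed; a pose out of reach is approached as far as the arm can. A call with a gripper value outside its range is refused whole. The fingers move at their own pace and stop on an object; "force" is the grip in N (left out, the last holds). Time passes only in rows, so rows that do not move let the fingers close. It gives the time, the measured TCP pose, the force and the opening at its end, in the units of the state.
- get_state(): the state, without advancing time (a new reading comes with each control period).
- read_camera(name): name is "scene" or "top" or "wrist"; returns a dict with "pixels" (420x560x3 uint8, blue, green, red), "mtx" (3x3 intrinsics, pixels), "world_from_camera" (4x4, takes a point from camera to world coordinates). Camera axes: x right, y up, looking along -z (the intrinsics and any distortion apply to the point x, -y, -z); pixel columns grow to the right and rows downward; lengths in m; the calibration is good to about 2 mm. A picture is of the moment at which its call begins. There is no depth.
- sign_off(): hands the job in, once; it reports no verdict.
Trained networks look in a picture, given as the dict that the camera call returned (one of the last four; its "shot" number tells which), for a name from the list of things; names that differ only in an ending like _2 or _b are one class to them, and where a whole thing is asked for, a point or a joint stands for the part that bears it (a point fixed in the world has none). Each returns a list of dicts, best first, with "p" (0 to 1); they miss things now and then, are a little off and sometimes report something else, mostly with a low value. They report only what shows in the picture. A call takes as long as a camera call. They do not tell look-alikes from the thing itself.
- spot_in(target, picture): "uv" ([column, row] in pixels, amid what is visible of it).
- silhouettes(target, picture): "mask" (420x560 bool, what is visible of it) and "uv" ([column, row] in pixels, amid what is visible of it).
- mark_of(target, picture): "uv" ([column, row] in pixels: a listed point, or the origin of a listed thing).
The state is a dict: "time": time; "qpos": joint angles; "dq": joint speeds; "joint_efforts": joint torques, N m; "eef_pos": TCP position; "tcp_rot": TCP orientation; "contact_force": force on the tool from outside, world axes, zero at the start; "wrist_torque": the same for the moment, N m; "opening": opening from 0.0 (shut) to 1.0 (fully open).
Only numpy, scipy, OpenCV 4.12 (cv2) and the standard library are available. Lean on these libraries where they do the work, as an engineer would, in place of code of your own. Each camera call takes 0.05 s, during which the arm holds its last target.

## Working session

There is one attempt and no reset: what is moved stays moved. The work goes in short steps, Python scripts to look and compute and a tool call to move; the robot and the scene stay as the last step left them, time stands still between calls to the robot, and variables do not carry over. Pictures are saved under pics/ and viewed, and the job is handed in when it is done.

Besides the shell and the picture viewer there is one more tool, called after "Request:" in YAML: its name, and indented under it one key for each argument. jog_arm: Moves the arm, as the interface text tells. Its arguments: {"type":"object","properties":{"targets":{"type":"string"},"force":{"type":"number"}},"required":["targets"]}

```bash
mkdir -p pics; ls
cat > h.py <<'E'
from plant import *
import numpy as np, cv2
def ray(pic,uv):
    K=np.array(pic["mtx"]);T=np.array(pic["world_from_camera"])
    d=np.linalg.inv(K)@np.array([uv[0],uv[1],1.0]); d=np.array([d[0],-d[1],-d[2]])
    return T[:3,3],T[:3,:3]@d
def onz(pic,uv,z):
    o,d=ray(pic,uv); return o+d*(z-o[2])/d[2]
def proj(pic,P):
    K=np.array(pic["mtx"]);T=np.array(pic["world_from_camera"])
    c=T[:3,:3].T@(np.array(P)-T[:3,3]); q=K@np.array([c[0],-c[1],-c[2]]); return q[:2]/q[2]
E
python3 - <<'E'
from h import *
for n in ["scene","top"]:
    p=read_camera(n); cv2.imwrite(f"pics/a_{n}.png",p["pixels"]); print(n,[k for k in p],np.round(p["world_from_camera"],3).tolist(), np.round(p["mtx"],1).tolist())
    for t in ["amber_filter","blue_filter","rail","stop","keeper","pocket","stage"]:
        for f in [mark_of]:
            for r in f(t,p)[:3]: print(t,np.round(r["uv"],1),round(r["p"],2),np.round(onz(p,r["uv"],0.008),4)[:2])
print(get_state())
E
```

```text
pics
scene ['pixels', 'mtx', 'world_from_camera', 'shot'] [[-0.635, -0.512, 0.578, 1.071], [0.772, -0.425, 0.472, 0.372], [0.003, 0.746, 0.666, 0.646], [0.0, 0.0, 0.0, 1.0]] [[391.5, 0.0, 280.8], [0.0, 391.5, 209.3], [0.0, 0.0, 1.0]]
amber_filter [361.8 201.2] 0.63 [0.3646 0.0562]
amber_filter [275.3 200. ] 0.58 [ 0.4996 -0.1137]
amber_filter [311.6 176. ] 0.52 [ 0.3602 -0.1026]
blue_filter [310.1 221.3] 0.53 [ 5.066e-01 -3.000e-04]
rail [268.6 240.6] 0.97 [ 0.6169 -0.0347]
stop [322.2 279.9] 0.97 [0.6309 0.1214]
stop [276.5 200.1] 0.32 [ 0.498  -0.1111]
keeper [322.9 272.5] 0.85 [0.6142 0.1115]
pocket [317.2 277.6] 0.62 [0.6325 0.1101]
stage [290.3 234.2] 0.81 [ 0.57   -0.0097]
top ['pixels', 'mtx', 'world_from_camera', 'shot'] [[-0.022, 0.988, -0.152, 0.447], [-0.999, -0.029, -0.044, -0.041], [-0.048, 0.151, 0.987, 0.726], [0.0, 0.0, 0.0, 1.0]] [[382.9, 0.0, 287.4], [0.0, 382.9, 206.6], [0.0, 0.0, 1.0]]
amber_filter [426.2 180.3] 0.97 [ 0.6005 -0.2723]
amber_filter [342.4 313.9] 0.81 [ 0.3586 -0.1044]
amber_filter [415.7 323.3] 0.75 [ 0.3402 -0.234 ]
blue_filter [286.  226.6] 0.79 
[... 200 characters left out ...]
06.2] 0.64 [ 0.5586 -0.0124]
{'time': 0.8, 'qpos': array([ 9.97016746e-01,  2.86256776e-01,  1.57671848e+00,  8.79654928e-06,
        1.27858506e+00, -1.49977684e-01]), 'dq': array([ 0.00034567, -0.00129173,  0.00054517,  0.00041096, -0.00079505,
       -0.00010623]), 'joint_efforts': array([-1.08765824e-03, -4.05917215e+01, -2.92921883e+01, -1.00801751e-04,
        4.75286652e-04, -4.50478268e-06]), 'eef_pos': array([0.27752728, 0.6152885 , 0.23134369]), 'tcp_rot': array([2.10319947e-01, 9.77632610e-01, 1.66118992e-05, 1.78489356e-06]), 'contact_force': array([-0.06482931,  0.26638359, -0.84911222]), 'wrist_torque': array([0.05478665, 0.00489647, 0.0762811 ]), 'opening': 1.0009871192039717}
```

View pics/a_scene.png

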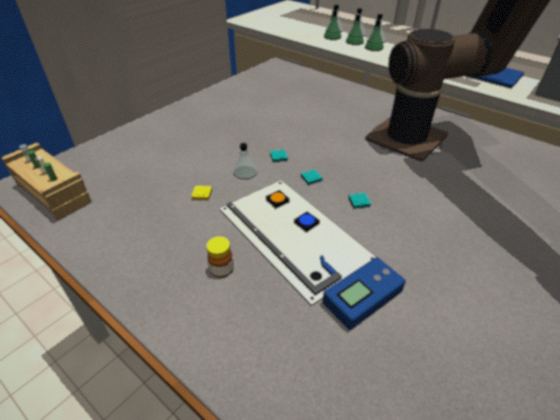

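View pics/a_top.png

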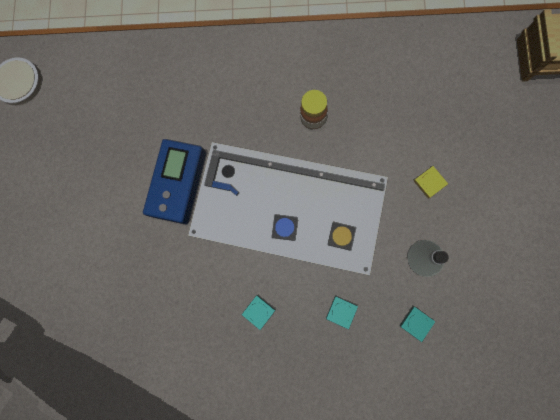

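The orange-window, black-framed filter on the plate, at top (342,236) and scene (278,198), is the amber one. The look-alikes are:
- **Yellow:** top (431,181).
- **Turquoise:** top (259,312), (342,312) and (418,324).
- **Blue filter:** top (285,227).

Next I'll get the stage pose and take a close crop.

```bash
cat >> h.py <<'E'
from scipy.optimize import least_squares
def s2w(st,P):
    P=np.atleast_2d(P).astype(float); c,s=np.cos(st[2]),np.sin(st[2])
    return np.c_[st[0]+c*P[:,0]-s*P[:,1], st[1]+s*P[:,0]+c*P[:,1], P[:,2]]
def w2s(st,P):
    P=np.atleast_2d(P).astype(float); c,s=np.cos(st[2]),np.sin(st[2]); d=P[:,:2]-np.array(st[:2])
    return np.c_[c*d[:,0]+s*d[:,1], -s*d[:,0]+c*d[:,1]]
E
python3 - <<'E'
from h import *
pics={}
for n in ["top","scene"]:
    p=read_camera(n); im=p["pixels"]; pics[n]=p
    hsv=cv2.cvtColor(im,cv2.COLOR_BGR2HSV)
    m=((hsv[...,2]>150)&(hsv[...,1]<50)).astype(np.uint8)
    k,l,stt,c=cv2.connectedComponentsWithStats(m)
    print(n,im[250,320],im[190,250])
    for i in range(1,k):
        if stt[i][4]>1500: print(stt[i],c[i])
    x0,y0,w,h=(180,130,220,150) if n=="top" else (210,170,200,160)
    cv2.imwrite(f"pics/b_{n}.png",cv2.resize(im[y0:y0+h,x0:x0+w],None,fx=3.6,fy=3.6,interpolation=cv2.INTER_CUBIC))
E
```

```text
top [160 157 155] [164 159 156]
[  189   143   196   132 14026] [289.24739769 211.05632397]
scene [206 216 211] [132 137 143]
[ 227    0  167   66 3318] [306.70765521  30.58890898]
[ 232  179  143  106 6083] [303.01874075 232.80733191]
[    0   219    92   201 11291] [ 31.85094323 335.46771765]
```

View pics/b_top.png

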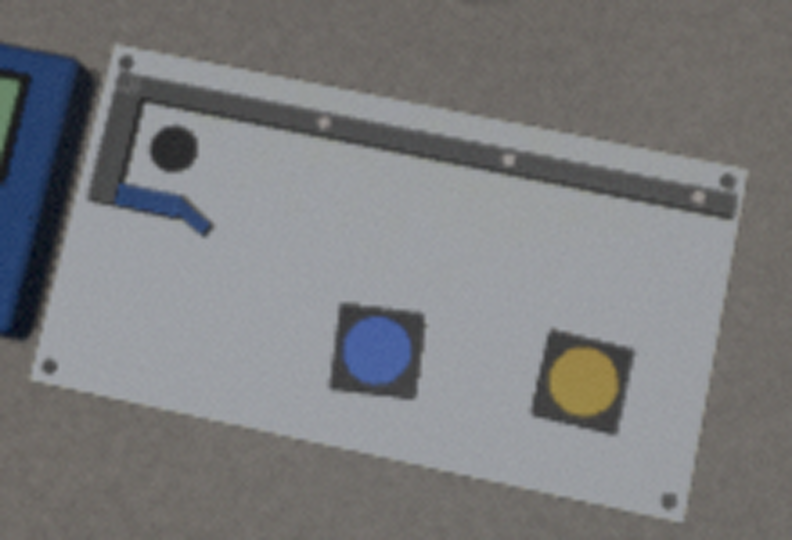

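View pics/b_scene.png

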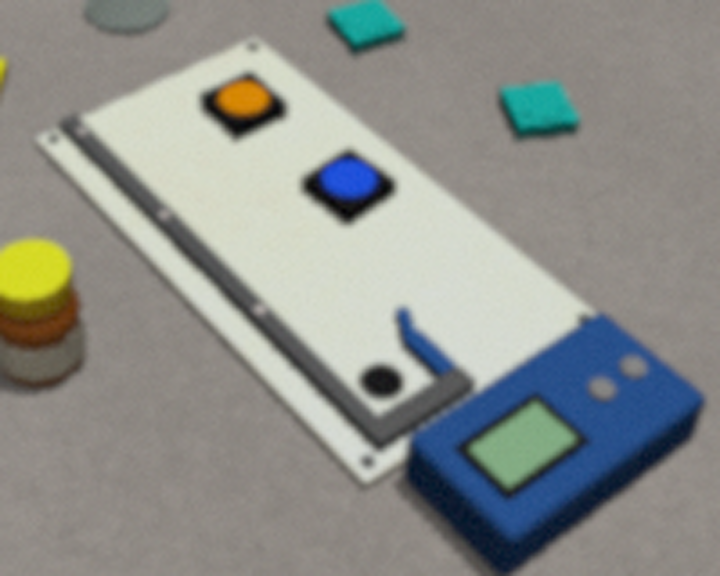

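```bash
cat > fit.py <<'E'
from h import *
def fit(p,st0,pts):
    f=lambda s: np.concatenate([proj(p,s2w(s,[X])[0])-u for X,u in pts])
    r=least_squares(f,st0); return r.x,np.round(r.fun,1)
E
python3 - <<'E'
from fit import *
t=read_camera("top"); s=read_camera("scene")
T=lambda x,y:np.array([180+(x+.5)/3.6-.5,130+(y+.5)/3.6-.5]); S=lambda x,y:np.array([210+(x+.5)/3.6-.5,170+(y+.5)/3.6-.5])
z=.008
tp=[((.095,.175,z),T(115,45)),((.095,-.175,z),T(747,170)),((-.095,-.175,z),T(684,521)),((-.095,.175,z),T(32,380)),((.043,.128,z),T(173,148))]
sp=[((-.095,-.175,z),S(255,37)),((.095,-.175,z),S(37,137)),((.095,.175,z),S(365,485)),((.043,.128,z),S(381,381))]
st,r=fit(t,[.56,-.01,-.2],tp); print("top",st,r)
ss,r=fit(s,[.56,-.01,-.2],sp); print("scene",ss,r)
c=[T(552,330),T(634,348),T(617,434),T(532,415)]
for nm,cam,stg,uv in [("amberT",t,st,T(584,381)),("amberS",s,ss,S(243,99)),("blueT",t,st,T(377,350)),("blueS",s,ss,S(350,179))]:
    P=onz(cam,uv,.021); print(nm,np.round(P,4),np.round(w2s(stg,P),4))
Q=np.array([onz(t,u,.021) for u in c]); print(np.round(w2s(st,Q),4)); 
e=w2s(st,Q); print(np.degrees(np.arctan2(*(e[0]-e[3])[::-1])),np.degrees(np.arctan2(*(e[1]-e[2])[::-1])),np.degrees(np.arctan2(*(e[0]-e[1])[::-1]))-90)
for nm in ["jar","flask"]:
    for r in mark_of(nm,t)[:1]: P=onz(t,r["uv"],0);print(nm,P,w2s(st,P),r["p"])
E
```

```text
top [ 0.55953942 -0.00964099 -0.23454161] [-0.5 -0.9  1.  -0.9  0.4  0.9 -1.2  0.4  0.3  0.3]
scene [ 0.55881948 -0.00901594 -0.23923593] [ 0.5 -0.4 -0.8 -0.2  0.1 -0.2  0.2  0.4]
amberT [ 0.4996 -0.1084  0.021 ] [[-0.0354 -0.11  ]]
amberS [ 0.5    -0.1073  0.021 ] [[-0.0339 -0.1095]]
blueT [ 0.5182 -0.0033  0.021 ] [[-0.0417 -0.0034]]
blueS [ 0.5176 -0.0024  0.021 ] [[-0.0416 -0.0033]]
[[-0.0131 -0.0891]
 [-0.0136 -0.1316]
 [-0.0583 -0.1313]
 [-0.0578 -0.0876]]
-1.9212637910227948 -0.36766272348044404 -0.6722931877964982
jar [ 0.74149907 -0.06157433  0.        ] [[ 0.18904694 -0.00822454]] 0.91
flask [ 0.45525478 -0.26447013  0.        ] [[-0.04220786 -0.27208762]] 0.75
```

Stage pose is about (0.559, -0.009, -0.237 rad) from both cameras. Amber sits at stage (-35,-110) mm and is nearly square, and the crop at (584,381) shows an orange window in a black frame. I'll swing over with the fingers shut.

Request:
jog_arm:
  targets: "16 -34 0 0 0 5 -1;16 -34 0 0 0 5.7 -1;16 -34 0 0 0 0 -1;16 -34 0 0 0 0 -1;16 -34 0 0 0 0 -1;16 -34 0 0 0 0 -1;16 -34 0 0 0 0 -1;16 -34 0 0 0 0 -1;16 -34 0 0 0 0 -1;16 -34 0 0 0 0 -1"
  force: 40

```text
time: 1.93
eef_pos: [0.4374, 0.2668, 0.2317]
tcp_rot: [0.106, 0.994, 0.002, 0.001]
contact_force: [0.6, -0.2, 0.6]
opening: 0.001
```

Request:
jog_arm:
  targets: "1 -38 -10 0 0 0 -1;1 -38 -10 0 0 0 -1;1 -38 -10 0 0 0 -1;1 -38 -10 0 0 0 -1;1 -38 -10 0 0 0 -1;1 -38 -10 0 0 0 -1;1 -38 -10 0 0 0 -1;1 -38 -10 0 0 0 -1;1 -38 -10 0 0 0 -1;1 -15 -20 0 0 0 -1"

```text
time: 2.77
eef_pos: [0.4526, -0.111, 0.1282]
tcp_rot: [0.108, 0.994, 0.002, 0.015]
contact_force: [0.1, 0.3, 0.3]
opening: -0.0
```

```bash
cat > where.py <<'E'
from fit import *
from scipy.spatial.transform import Rotation as R
ST=[.5592,-.0093,-.237]
def tell():
    s=get_state(); M=R.from_quat(s["tcp_rot"]).as_matrix(); y=M[:,1]
    print("t",round(s["time"],2),"stage mm",np.round(w2s(ST,s["eef_pos"])*1000,1),"z",round(s["eef_pos"][2]*1000,1),"tooly-stagey deg",round(np.degrees(np.arctan2(y[1],y[0])-ST[2])-90,2),"tilt",np.round(np.degrees(M[:2,2]),2),"F",np.round(w2s([0,0,ST[2]],s["contact_force"]),1),"op",round(s["opening"],3))
def mv(dx,dy,n):  # stage mm -> world per row
    w=s2w([0,0,ST[2]],[dx,dy,0])[0]; print("move",np.round(w[:2],1),"per row",np.round(w[:2]/n,2))
E
python3 - <<'E'
from where import *
p=read_camera("wrist"); cv2.imwrite("pics/c_wrist.png",p["pixels"]); cv2.imwrite("pics/c_top.png",read_camera("top")["pixels"]);tell()
E
```

```text
t 2.87 stage mm [[ -83.7 -121.9]] z 123.6 tooly-stagey deg 1.13 tilt [1.1  0.34] F [[-0.5  0.5]] op 0.002
```

View pics/c_wrist.png

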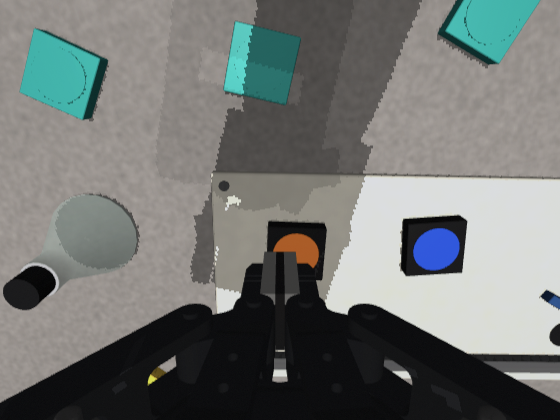

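Run:
```python
from where import *
mv(-6,10.5,2); mv(1,0,1); mv(0,1,1)
p=read_camera("top"); im=p["pixels"][130:280,180:400]; cv2.imwrite("pics/d_top.png",cv2.resize(im,None,fx=3.6,fy=3.6,interpolation=cv2.INTER_CUBIC))
```

```text
move [-3.4 11.6] per row [-1.68  5.81]
move [ 1.  -0.2] per row [ 0.97 -0.23]
move [0.2 1. ] per row [0.23 0.97]
```

View pics/d_top.png

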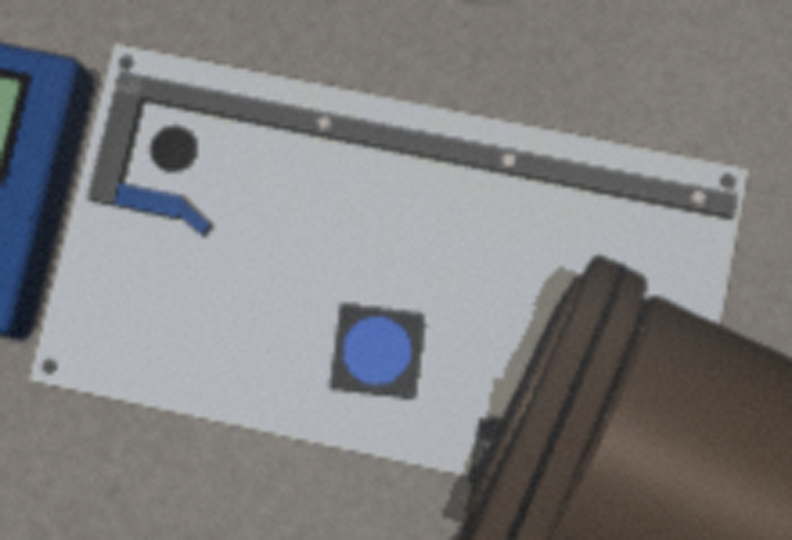

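Request:
jog_arm:
  targets: "-2 6 0 -0.3 1.1 -1.1 -1;-1.5 5 -10 0 0 0 -1;0 0 -20 0 0 0 -1;0 0 -20 0 0 0 -1;0 0 -15 0 0 0 -1;0 0 0 0 0 0 -1"

```text
time: 3.42
eef_pos: [0.4497, -0.0898, 0.0622]
tcp_rot: [0.113, 0.994, -0.0, 0.007]
contact_force: [-0.1, 0.4, 0.4]
opening: -0.001
```

Run:
```python
from where import *
tell()
p=read_camera("wrist"); cv2.imwrite("pics/e_wrist.png",p["pixels"]); p=read_camera("scene"); cv2.imwrite("pics/e_scene.png",cv2.resize(p["pixels"][150:330,190:420],None,fx=3.4,fy=3.3,interpolation=cv2.INTER_CUBIC))
```

```text
t 3.42 stage mm [[ -87.5 -103.9]] z 62.2 tooly-stagey deg 0.65 tilt [ 0.74 -0.11] F [[-0.2  0.4]] op -0.001
```

View pics/e_wrist.png

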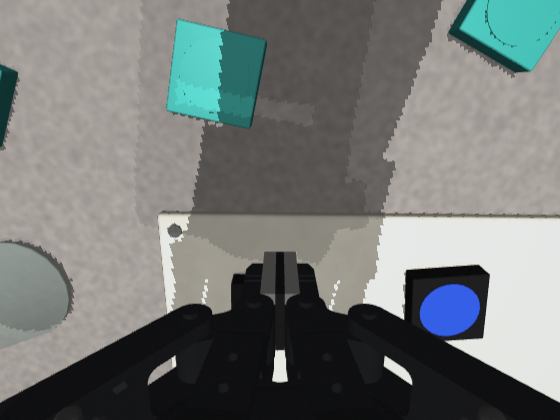

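View pics/e_scene.png

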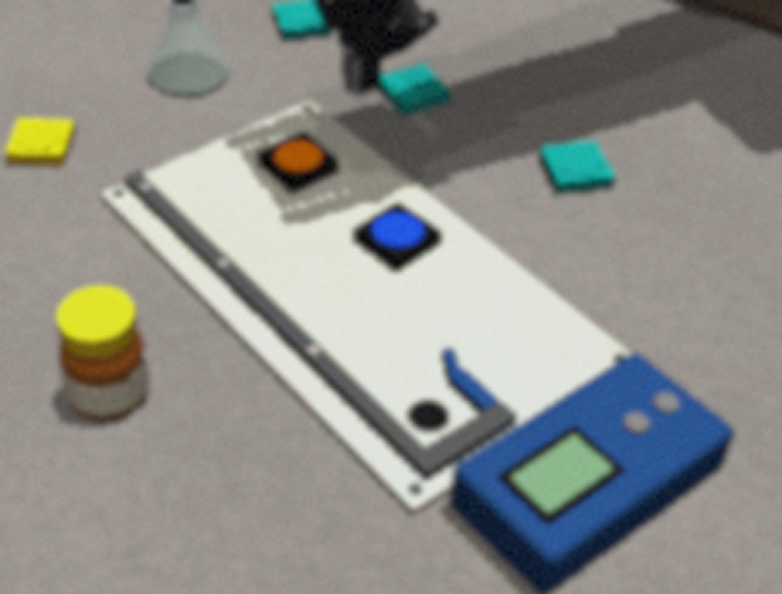

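Request:
jog_arm:
  targets: "-1.4 -5.8 -15 0 0.7 -0.6 -1;0 0 -15 0 0 0 -1;0 0 -10 0 0 0 -1;0 0 -7 0 0 0 -1;0 0 -2 0 0 0 -1;0 0 0 0 0 0 -1"

```text
time: 4.02
eef_pos: [0.4565, -0.0965, 0.0216]
tcp_rot: [0.115, 0.993, -0.004, 0.01]
contact_force: [-0.3, 0.5, 0.2]
opening: 0.001
```

Run:
```python
from where import *
tell()
```

```text
t 4.02 stage mm [[ -79.3 -108.8]] z 21.6 tooly-stagey deg 0.35 tilt [ 1.09 -0.57] F [[-0.4  0.4]] op 0.001
```

Request:
jog_arm:
  targets: "-3 0 -4 0.5 1 -0.3 -1;-3 0 -4 0 0 0 -1;0 0 -1 0 0 0 -1"

```text
time: 4.27
eef_pos: [0.4516, -0.0969, 0.0139]
tcp_rot: [0.118, 0.993, -0.001, 0.002]
contact_force: [-0.5, 0.3, -0.5]
opening: -0.003
```

Run:
```python
from where import *
tell(); print(np.round(get_state()["qpos"],3))
```

```text
t 4.27 stage mm [[ -84.1 -110.4]] z 13.9 tooly-stagey deg 0.06 tilt [ 0.19 -0.11] F [[-0.6  0.2]] op -0.003
[-4.310e-01  1.280e-01  2.221e+00 -1.000e-03  7.890e-01 -1.766e+00]
```

Request:
jog_arm:
  targets: "5 -1.2 -1 0 0 0 -1;5 -1.2 0 0 0 0 -1;5 -1.2 0 0 0 0 -1;5 -1.2 0 0 0 0 -1;5 -1.2 0 0 0 0 -1;5 -1.2 0 0 0 0 -1;5 -1.2 0 0 0 0 -1"

```text
time: 4.85
eef_pos: [0.4899, -0.1064, 0.0131]
tcp_rot: [0.118, 0.993, -0.001, 0.002]
contact_force: [0.6, 0.5, 1.1]
opening: 0.004
```

Run:
```python
from where import *
tell()
p=read_camera("scene"); cv2.imwrite("pics/f_scene.png",cv2.resize(p["pixels"][150:330,190:420],None,fx=3.4,fy=3.3,interpolation=cv2.INTER_CUBIC))
```

```text
t 4.85 stage mm [[ -44.6 -110.6]] z 13.1 tooly-stagey deg 0.02 tilt [ 0.22 -0.12] F [[0.4 0.6]] op 0.004
```

View pics/f_scene.png

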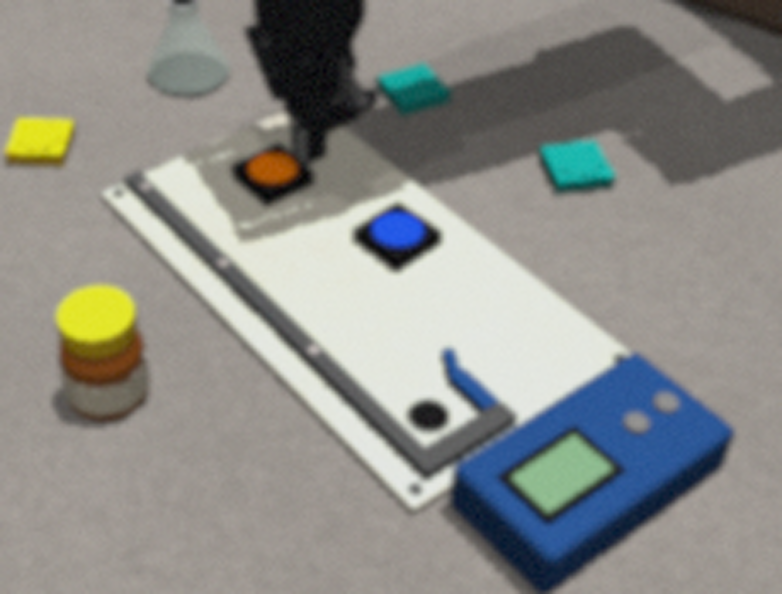

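The filter, at crop pixel (272,170), is moving squarely ahead of the fingers. I'll carry on toward the rail.

Request:
jog_arm:
  targets: "5 -1.2 0 0 0 0 -1;5 -1.2 0 0 0 0 -1;5 -1.2 0 0 0 0 -1;5 -1.2 0 0 0 0 -1;5 -1.2 0 0 0 0 -1;5 -1.2 0 0 0 0 -1;5 -1.2 0 0 0 0 -1;5 -1.2 0 0 0 0 -1"

```text
time: 5.57
eef_pos: [0.5347, -0.1171, 0.0132]
tcp_rot: [0.118, 0.993, -0.001, 0.002]
contact_force: [-0.2, 0.5, -0.3]
opening: 0.0
```

```bash
cat >> where.py <<'E'
def win(cam,z=.021,stg=None,col="amber"):
    """window ellipse centre -> stage mm"""
    p=read_camera(cam); hsv=cv2.cvtColor(p["pixels"],cv2.COLOR_BGR2HSV)
    m=((hsv[...,0]>=5)&(hsv[...,0]<=24)&(hsv[...,1]>140)&(hsv[...,2]>60)).astype(np.uint8)
    k,l,s,c=cv2.connectedComponentsWithStats(m)
    for i in range(1,k):
        if s[i][4]>30:
            P=onz(p,c[i],z); q=w2s(stg if stg is not None else ST,P)[0]*1000
            if abs(q[0])<95 and abs(q[1])<175: print(cam,"win",np.round(c[i],1),s[i][4],"stage",np.round(q,1))
    return p
SS=[.5588,-.0090,-.2392]; TT=[.5595,-.0096,-.2345]
E
python3 - <<'E'
from where import *
tell()
win("scene",stg=SS); win("top",stg=TT)
E
```

```text
t 5.57 stage mm [[   1.5 -110.6]] z 13.2 tooly-stagey deg 0.03 tilt [ 0.26 -0.14] F [[-0.3  0.4]] op 0.0
scene win [254.5 208.1] 146 stage [  34.3 -109. ]
```

Request:
jog_arm:
  targets: "3 -0.7 0 0 0 0 -1;2 -0.5 0 0 0 0 -1;2 -0.5 0 0 0 0 -1;2 -0.5 0 0 0 0 -1"

```text
time: 6.0
eef_pos: [0.5438, -0.1193, 0.013]
tcp_rot: [0.118, 0.993, -0.001, 0.002]
contact_force: [-5.1, 0.2, 3.4]
opening: -0.007
```

Run:
```python
from where import *
tell()
p=win("scene",stg=SS)
cv2.imwrite("pics/g_scene.png",cv2.resize(p["pixels"][170:290,210:370],None,fx=5,fy=5,interpolation=cv2.INTER_CUBIC))
```

```text
t 6.0 stage mm [[  10.8 -110.5]] z 13.0 tooly-stagey deg 0.04 tilt [ 0.16 -0.11] F [[-5. -1.]] op -0.007
scene win [251.2 209.7] 150 stage [  43.8 -109. ]
```

View pics/g_scene.png

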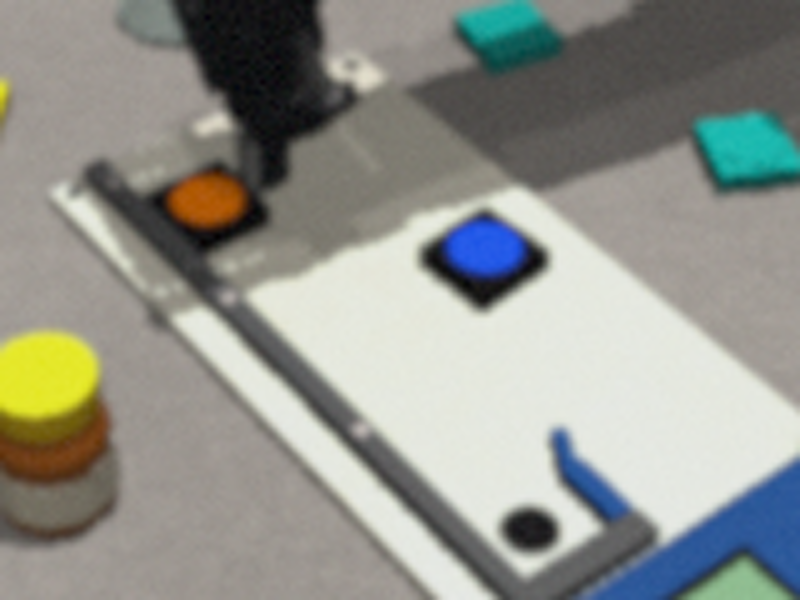

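The force is 5 N with the window at x≈43.8 mm, so the filter is against the rail. I'll press once more, back off, lift and go round behind it.

Request:
jog_arm:
  targets: "2 -0.5 0 0 0 0 -1;2 -0.5 0 0 0 0 -1;-6 1.4 0 0 0 0 -1;-8 2 0 0 0 0 -1;-2 0.5 20 0 0 0 -1;0 0 25 0 0 0 -1;5 -10 5 0 0 0 -1;13 -26 0 0 0 0 -1;13 -26 0 0 0 0 -1;0 0 0 0 0 0 -1"

```text
time: 6.88
eef_pos: [0.5565, -0.1781, 0.0625]
tcp_rot: [0.116, 0.993, -0.001, -0.002]
contact_force: [0.3, -0.8, 0.2]
opening: -0.001
```

Run:
```python
from where import *
tell()
p=win("scene",stg=SS)
cv2.imwrite("pics/h_scene.png",cv2.resize(p["pixels"][170:290,210:370],None,fx=5,fy=5,interpolation=cv2.INTER_CUBIC))
```

```text
t 6.88 stage mm [[  37.  -164.7]] z 62.5 tooly-stagey deg 0.26 tilt [-0.23 -0.03] F [[ 0.5 -0.7]] op -0.001
scene win [251.1 209.7] 154 stage [  43.9 -108.9]
```

View pics/h_scene.png

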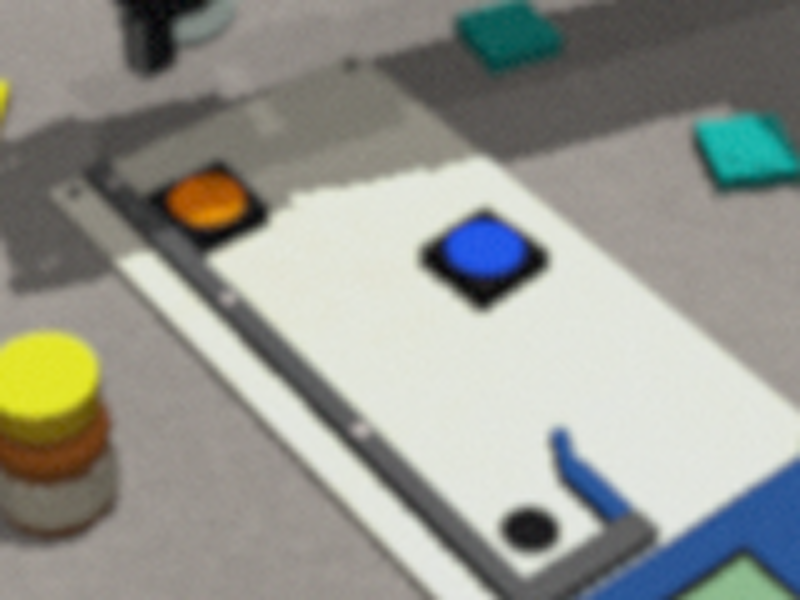

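Amber remains square against the rail at crop pixel (208,200), and the hand is behind it at stage (37,-165). Now I'll descend.

Request:
jog_arm:
  targets: "2 -0.5 -15 0 -0.2 -0.3 -1;0 0 -15 0 0 0 -1;0 0 -10 0 0 0 -1;0 0 -6 0 0 0 -1;0 0 -2 0 0 0 -1;0 0 0 0 0 0 -1"

```text
time: 7.43
eef_pos: [0.5549, -0.1753, 0.0099]
tcp_rot: [0.119, 0.993, 0.001, -0.002]
contact_force: [-0.3, -0.1, -0.4]
opening: 0.001
```

Run:
```python
from where import *
tell()
```

```text
t 7.43 stage mm [[  34.8 -162.4]] z 9.9 tooly-stagey deg -0.13 tilt [-0.21  0.18] F [[-0.2 -0.1]] op 0.001
```

Request:
jog_arm:
  targets: "3.5 0 3 0 0.2 0.1 -1;1.3 4.8 0 0 0 0 -1;1.3 4.8 0 0 0 0 -1;1.3 4.8 0 0 0 0 -1;1.3 4.8 0 0 0 0 -1;1.3 4.8 0 0 0 0 -1"

```text
time: 7.93
eef_pos: [0.5673, -0.1496, 0.0157]
tcp_rot: [0.118, 0.993, 0.0, -0.002]
contact_force: [0.2, 0.1, -0.2]
opening: -0.004
```

Run:
```python
from where import *
tell();win("scene",stg=SS)
```

```text
t 7.93 stage mm [[  40.8 -134.5]] z 15.7 tooly-stagey deg -0.02 tilt [-0.21  0.08] F [[0.2 0.1]] op -0.004
scene win [251.8 210.3] 151 stage [  43.8 -106.2]
```

Request:
jog_arm:
  targets: "1.2 4.8 -1 0 0 0 -1;1.2 4.8 -1 0 0 0 -1;1.2 4.8 0 0 0 0 -1;1.2 4.8 0 0 0 0 -1;1.2 4.8 0 0 0 0 -1;1.2 4.8 0 0 0 0 -1;1.2 4.8 0 0 0 0 -1;1.2 4.8 0 0 0 0 -1"

```text
time: 8.65
eef_pos: [0.5783, -0.1069, 0.0146]
tcp_rot: [0.118, 0.993, 0.0, -0.002]
contact_force: [-0.7, -1.2, 1.6]
opening: 0.005
```

Run:
```python
from where import *
tell();p=win("scene",stg=SS)
cv2.imwrite("pics/i_scene.png",cv2.resize(p["pixels"][170:290,210:370],None,fx=5,fy=5,interpolation=cv2.INTER_CUBIC))
```

```text
t 8.65 stage mm [[ 41.5 -90.4]] z 14.6 tooly-stagey deg 0.05 tilt [-0.18  0.03] F [[-0.3 -1.4]] op 0.005
scene win [262.4 220.5] 162 stage [ 43.7 -61.9]
```

View pics/i_scene.png

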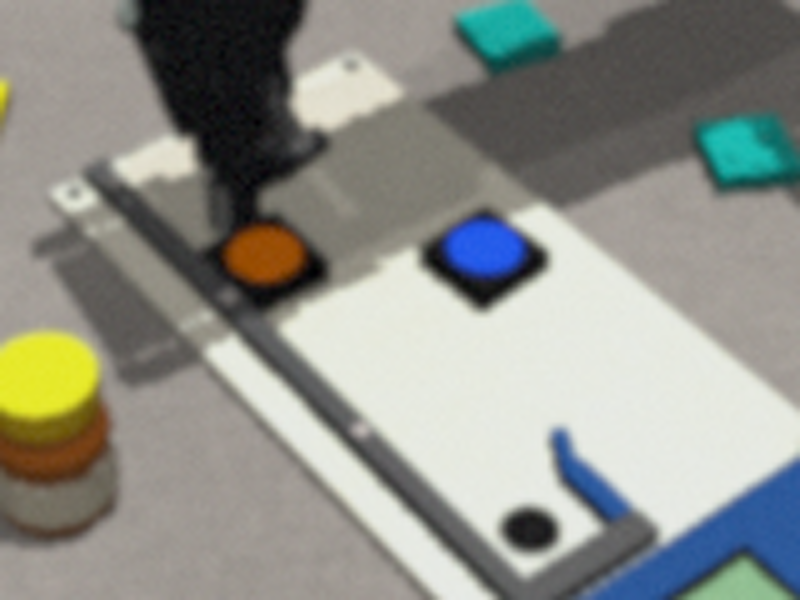

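The filter, at crop pixel (264,252), slides along the rail square. I'll continue.

Request:
jog_arm:
  targets: "1.2 4.8 -0.5 0 0 0 -1;1.2 4.8 0 0 0 0 -1;1.2 4.8 0 0 0 0 -1;1.2 4.8 0 0 0 0 -1;1.2 4.8 0 0 0 0 -1;1.2 4.8 0 0 0 0 -1;1.2 4.8 0 0 0 0 -1;1.2 4.8 0 0 0 0 -1;1.2 4.8 0 0 0 0 -1;1.2 4.8 0 0 0 0 -1"

```text
time: 9.53
eef_pos: [0.5914, -0.0538, 0.0146]
tcp_rot: [0.118, 0.993, -0.0, -0.002]
contact_force: [-1.7, -0.6, 2.8]
opening: -0.001
```

Run:
```python
from where import *
tell();p=win("scene",stg=SS)
```

```text
t 9.53 stage mm [[ 41.7 -35.7]] z 14.6 tooly-stagey deg 0.07 tilt [-0.23  0.03] F [[-1.5 -1. ]] op -0.001
scene win [276.5 233.9] 180 stage [43.4 -7.2]
```

Request:
jog_arm:
  targets: "1.2 4.8 0 0 0 0 -1;1.2 4.8 0 0 0 0 -1;1.2 4.8 0 0 0 0 -1;1.2 4.8 0 0 0 0 -1;1.2 4.8 0 0 0 0 -1;1.2 4.8 0 0 0 0 -1"

```text
time: 10.08
eef_pos: [0.5992, -0.0217, 0.0146]
tcp_rot: [0.118, 0.993, 0.0, -0.002]
contact_force: [-0.6, -0.7, 2.4]
opening: -0.008
```

Run:
```python
from where import *
tell();p=win("scene",stg=SS)
cv2.imwrite("pics/j_scene.png",cv2.resize(p["pixels"][180:300,230:390],None,fx=5,fy=5,interpolation=cv2.INTER_CUBIC))
```

```text
t 10.08 stage mm [[41.8 -2.7]] z 14.6 tooly-stagey deg 0.06 tilt [-0.26  0.05] F [[-0.4 -0.9]] op -0.008
scene win [285.5 242.5] 193 stage [43.4 25.8]
```

View pics/j_scene.png

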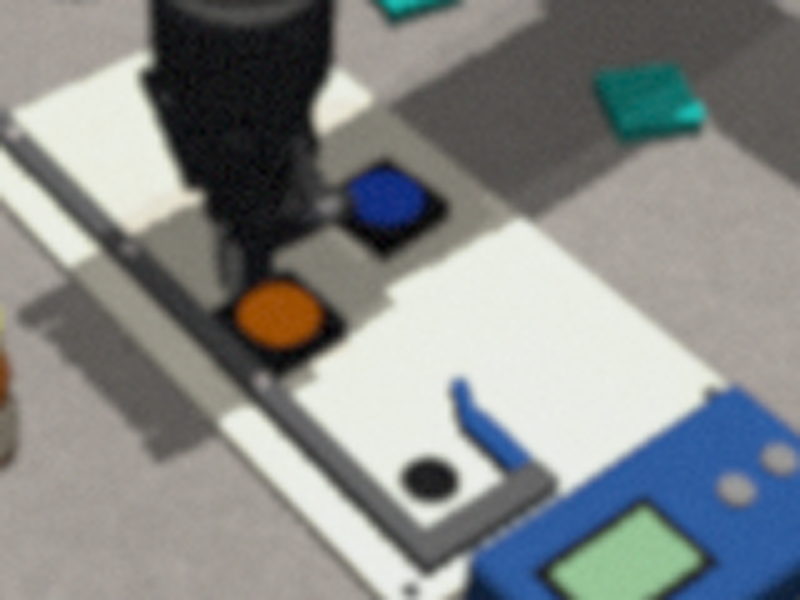

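Request:
jog_arm:
  targets: "1.3 4.8 0 0 0 0 -1;1.3 4.8 0 0 0 0 -1;1.3 4.8 0 0 0 0 -1;1.3 4.8 0 0 0 0 -1;1.3 4.8 0 0 0 0 -1;1.3 4.8 0 0 0 0 -1;1.3 4.8 0 0 0 0 -1;1.3 4.8 0 0 0 0 -1"

```text
time: 10.8
eef_pos: [0.6097, 0.0211, 0.0146]
tcp_rot: [0.117, 0.993, 0.0, -0.004]
contact_force: [-2.7, 0.1, 3.2]
opening: -0.002
```

Run:
```python
from where import *
tell();p=win("scene",stg=SS)
```

```text
t 10.8 stage mm [[41.9 41.4]] z 14.6 tooly-stagey deg 0.09 tilt [-0.42  0.07] F [[-2.7 -0.5]] op -0.002
scene win [298.1 254.5] 207 stage [43.  69.6]
```

Request:
jog_arm:
  targets: "1.2 4.8 0 0 0 0 -1;1.2 4.8 0 0 0 0 -1;1.2 4.8 0 0 0 0 -1;1.2 4.8 0 0 0 0 -1;1.2 4.8 0 0 0 0 -1;1.2 4.8 0 0 0 0 -1"

```text
time: 11.35
eef_pos: [0.6177, 0.0533, 0.0146]
tcp_rot: [0.118, 0.993, 0.0, -0.004]
contact_force: [-1.6, -1.0, 3.2]
opening: 0.002
```

Run:
```python
from where import *
tell();p=win("scene",stg=SS)
cv2.imwrite("pics/k_scene.png",cv2.resize(p["pixels"][180:300,230:390],None,fx=5,fy=5,interpolation=cv2.INTER_CUBIC))
```

```text
t 11.35 stage mm [[42.2 74.6]] z 14.6 tooly-stagey deg 0.08 tilt [-0.41  0.1 ] F [[-1.3 -1.4]] op 0.002
scene win [308.  264.2] 221 stage [ 43.2 102.6]
```

View pics/k_scene.png

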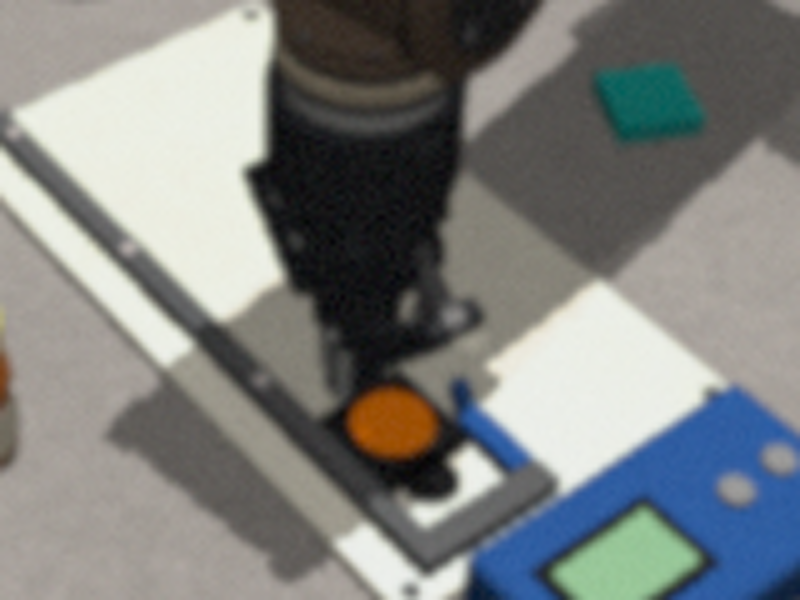

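Request:
jog_arm:
  targets: "1.2 4.8 0 0 0 0 -1;1.2 4.8 0 0 0 0 -1;1.2 4.8 0 0 0 0 -1;0.7 2.8 0 0 0 0 -1;0.5 2 0 0 0 0 -1;0.5 2 0 0 0 0 -1"

```text
time: 11.9
eef_pos: [0.6238, 0.0776, 0.0145]
tcp_rot: [0.117, 0.993, 0.0, -0.003]
contact_force: [-3.1, -9.5, 4.1]
opening: -0.004
```

Run:
```python
from where import *
tell();p=win("scene",stg=SS)
```

```text
t 11.9 stage mm [[42.4 99.6]] z 14.5 tooly-stagey deg 0.16 tilt [-0.39  0.07] F [[ -0.8 -10. ]] op -0.004
scene win [316.1 271.7] 236 stage [ 42.8 127.7]
```

10 N against the end stop and the window at (42.8,127.7). I'll press once more toward stop and rail, then back off and check.

Request:
jog_arm:
  targets: "1 2 0 0 0 0 -1;1 1.5 0 0 0 0 -1;-1 -4 0 0 0 0 -1;-2 -8 0 0 0 0 -1;-1 -4 20 0 0 0 -1;0 0 30 0 0 0 -1;-10 -20 25 0 0 0 -1;-15 -35 20 0 0 0 -1;-15 -38 0 0 0 0 -1;-15 -38 0 0 0 0 -1"

```text
time: 12.78
eef_pos: [0.5642, -0.0696, 0.109]
tcp_rot: [0.112, 0.994, -0.002, -0.003]
contact_force: [0.5, 0.1, -0.5]
opening: 0.001
```

Run:
```python
from where import *
tell();p=win("scene",stg=SS);
cv2.imwrite("pics/l_scene.png",cv2.resize(p["pixels"][220:310,270:390],None,fx=6.5,fy=6.5,interpolation=cv2.INTER_CUBIC))
p=win("top",stg=TT);cv2.imwrite("pics/l_top.png",cv2.resize(p["pixels"][130:280,180:400],None,fx=3.6,fy=3.6,interpolation=cv2.INTER_CUBIC))
```

```text
t 12.78 stage mm [[ 19.  -57.4]] z 109.0 tooly-stagey deg 0.75 tilt [-0.42 -0.17] F [[0.5 0.2]] op 0.001
scene win [315.9 271.7] 242 stage [ 43.1 127.5]
top win [226.7 169.2] 255 stage [ 43.5 127.9]
```

View pics/l_scene.png

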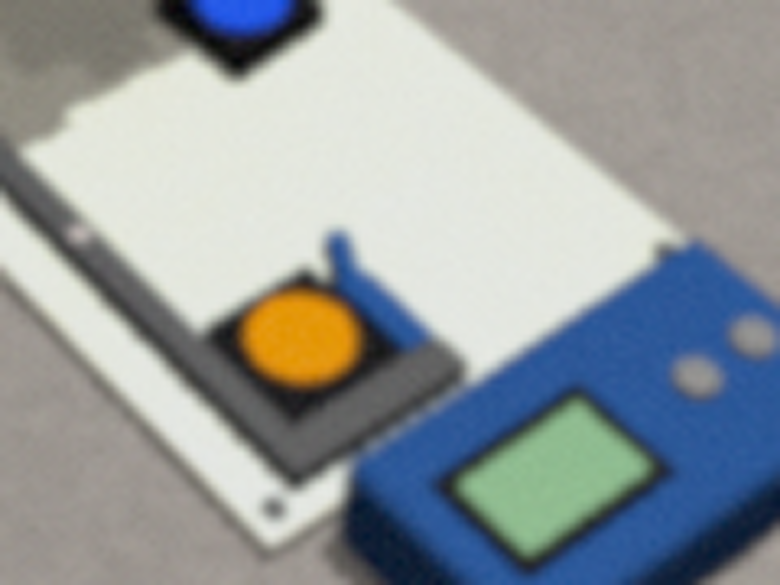

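View pics/l_top.png

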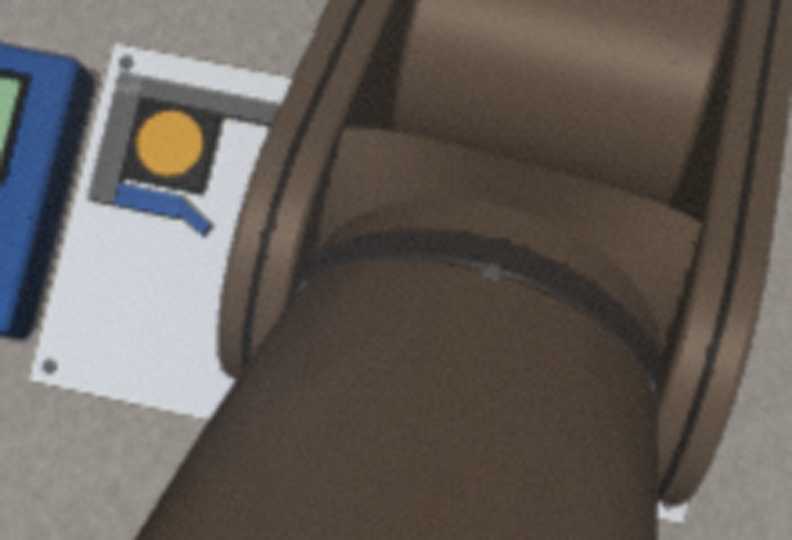

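Both views show the amber window, crop (302,338) in scene and (170,143) in top, square in the corner against rail and stop. It measures (43.1,127.5) and (43.5,127.9) mm. I'll raise the hand, let it settle and hand in.

Request:
jog_arm:
  targets: "0 0 20 0 0 0 -1;0 0 10 0 0 0 -1;0 0 0 0 0 0 -1;0 0 0 0 0 0 -1"

```text
time: 13.22
eef_pos: [0.5623, -0.0752, 0.1378]
tcp_rot: [0.119, 0.993, -0.001, -0.003]
contact_force: [-0.7, -0.3, -0.2]
opening: -0.004
```

Run:
```python
from where import *
p=win("scene",stg=SS)
cv2.imwrite("pics/m_scene.png",p["pixels"])
hsv=cv2.cvtColor(p["pixels"],cv2.COLOR_BGR2HSV)
m=((hsv[...,0]>110)&(hsv[...,0]<130)&(hsv[...,1]>150)).astype(np.uint8); m[:200]=0;m[240:]=0;m[:,:280]=0;m[:,340:]=0
mm=cv2.moments(m,True); u=[mm["m10"]/mm["m00"],mm["m01"]/mm["m00"]]; print("blue",u,w2s(SS,onz(p,u,.021)))
tell()
print(sign_off())
```

```text
scene win [315.9 271.7] 241 stage [ 43.1 127.5]
blue [306.3786982248521, 219.71597633136093] [[-0.03991036 -0.00306894]]
t 13.27 stage mm [[ 18.4 -63.1]] z 137.6 tooly-stagey deg -0.01 tilt [-0.42 -0.08] F [[-1.   0.3]] op 0.002
the job is handed in; nothing more can be done
None
```

View pics/m_scene.png

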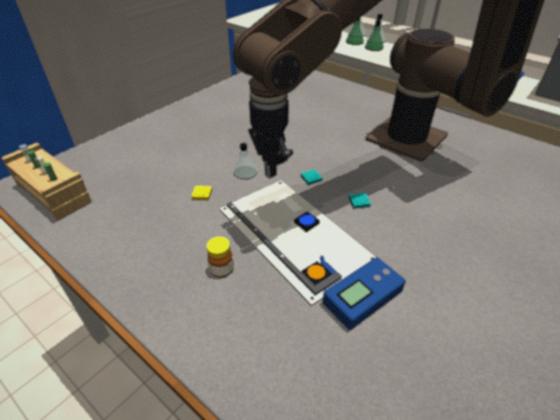

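The amber filter is loaded in the corner pocket against both the rail and the end stop, and I handed the job in at about 13.3 s. No verdict came back.

- **How it was done:** With the fingers shut, I pushed the filter straight across to the rail at stage y ≈ -109 mm, pressing with about 5 N. I then went round behind it and slid it along the rail until it met the end stop with about 10 N. It was only ever pushed on its sides.
- **Last check on the amber filter:** Its window measured (43.1, 127.5) mm from the scene camera and (43.5, 127.9) mm from the top camera. Home is (43, 128), so the two agree within the roughly 2 mm calibration, and the filter looks square in both views.
- **Bystanders:** The blue filter was measured within 2 mm of where it started. The jar and the flask I checked only by eye in the last picture; they stand where they were.
- **Hand:** It stands clear, about 190 mm short of the pocket along the plate and 138 mm above the table.
- **Problems:** No check failed. While lowering the hand to the start of the first push, it drifted about 7 mm, and I corrected that before touching the filter.

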